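Hang a test coupon on the specimen carousel

ROBOT

A 6-joint arm with a two-finger parallel gripper is mounted at the origin on the work surface. World frame = base frame: x ahead of the robot, y to its left, z up, the work surface at z = 0. Lengths are in m, angles in rad, forces in N, time in s.
With the tool pointing down it reaches from about 0.425 to 0.95 m from the base axis. Payload 3.5 kg.
Tool frame: the origin (TCP) lies midway between the tips of the shut fingers; the grasp point (between the pads) lies 19 mm behind it; z points along the fingers, y is the line along which they close (so a half turn about z gives the same grasp; the last joint's range is limited). The gripper opens to 85 mm and grips with 20 to 120 N. Pads are 22 mm wide; open, the fingers measure 114 mm over their backs; the gripper's body (76 mm by 85 mm) begins 54 mm behind the grasp point. The pads swing forward as they close: fully open they stand 13 mm farther back than shut.
Start: joints at [-1.428, 0.286, 1.577, -0, 1.279, -0.15], TCP at [0.195, -0.646, 0.231] pointing down, gripper open.
Joint ranges: [-2.77, 2.77], [-0.9, 2.22], [0.21, 2.48], [-1.53, 4.67], [0.24, 2.81], [-2.84, 2.84]. Speed limits (rad/s): [2.79, 2.79, 3.14, 3.14, 3.14, 3.14].

INTERFACE

Orientations are given as a unit quaternion [x, y, z, w].
In Python, from plant import ctrl gives the robot as it stands. The module is installed in compiled form; this text tells all that it offers.
- The arm moves only by the shell command python3 -m inch 'ROWS' [FORCE]. ROWS is JSON, a list of rows, each a list of 5 numbers: the closure, from 0 (fully open) to 1 (shut), then the shift along the tool's x, y, z in m, then the turn about the tool's z in degrees. A call has 1 to 5 rows; each row is the pose to reach, as a shift and turn from the pose commanded when the call began, along the tool's axes at that moment; what a row does not reach only later rows make up. A row lasts 1/12 s, in which the tool goes at most 41.7 mm and 7.16 degrees, less where a joint would pass 70% of its speed; a pose out of reach is approached as far as the arm can. A call with a gripper value outside its range is refused whole. The fingers move at their own pace and stop on an object; FORCE is the grip in N (left out, the last holds). Time passes only in rows, so rows that repeat a pose let the fingers close. It gives the time, the measured TCP pose, the force, the opening and the grip force at its end, in the units of the state.
- ctrl.get_state(): the state, without advancing time (a new reading comes with each control period).
- ctrl.read_camera(name): name is "scene" or "top" or "wrist"; returns a dict with "pixels" (384x512x3 uint8, red, green, blue), "depth" (384x512 float32, m along the optical axis (not along the pixel's ray), 0 where there is no reading), "fx", "fy", "cx", "cy" (pixels), "xyz" and "rotation" of the camera in the world; the wrist camera has in their place "mount" (4x4, takes a point from camera to tool coordinates, whose origin is the TCP and whose axes are the flange's). Camera axes: x right, y down, z forward; pixel columns grow to the right and rows downward; lengths in m; the calibration is good to about 2 mm. The wrist camera is an equidistant fisheye: a pixel r from the principal point sees the ray r / f radians off the axis. A picture is of the moment at which its call begins: read the wrist's pose just before it.
- ctrl.sign_off(): hands the job in; it is judged then, once.
Trained networks look in a picture, given as the dict that the camera call returned (one of the last four; its "shot" number tells which), for a name from the list of things; names that differ only in an ending like _2 or _b are one class to them, and where a whole thing is asked for, a point or a joint stands for the part that bears it (a point fixed in the world has none). Each returns a list of dicts, best first, with "score" (0 to 1); they miss things now and then, are a little off and sometimes report something else, mostly with a low value. They report only what shows in the picture. A call takes as long as a camera call. They do not tell look-alikes from the thing itself.
- ctrl.spot_in(query, picture): "at" ([column, row] in pixels, amid what is visible of it).
- ctrl.tip_of(query, picture): "at" ([column, row] in pixels: a listed point, or the origin of a listed thing).
The state is a dict: "time": time; "qpos": joint angles; "dq": joint speeds; "joint_efforts": joint torques, N m; "eef_pos": TCP position; "tcp_rot": TCP orientation; "contact_force": force on the tool from outside, world axes, zero at the start; "wrist_torque": the same for the moment, N m; "opening": opening from 0.0 (shut) to 1.0 (fully open); "finger_force": force on a finger pad.
Only numpy, scipy, OpenCV 4.12 (cv2) and the standard library are available. Lean on these libraries where they do the work, as an engineer would, in place of code of your own. Each camera call takes 0.05 s, during which the arm holds its last target. There are 200 camera calls.

TASK

Turn the specimen carousel clockwise by its upright black peg, without flinging it, until it comes gently up against its stop, so that the one empty hook points to the front, roughly towards the robot. Then take the steel coupon out of its wooden block, pass its window over the turned-up end of that hook and lower it gently, without dropping or forcing it, until it hangs free and still behind the turned-up end. Leave the hook at the front and the other things on the table where they are.

Things in the scene. Friction and masses are not known exactly. Their poses are not given: they have to be found in the camera images.
- rack: Coupon carousel: fixed round foot 170 mm across, 12 mm high, origin at the centre of its underside on the turning axis, z up along a 22 mm column. Its -x axis is the FRONT. A sleeve, clamped on the column at an unmeasured height that differs each time (within 30 mm), carries the turning head. Head: aluminium disc 124 mm across, peg on it, four level hook rods at 90 degrees.
- rods_low (a point): Fixed point on the axis, 190 mm above the table: LOWEST possible level of the rods' middle line. The true line is 0 to 30 mm higher: find it by touch or sight. Rods: 8 mm thick, hidden by the disc to 62 mm from the axis; 120 mm out they turn up, rounded end 17 mm above the line, 128 mm out. Three carry fixed coupons (tops 17 mm above the line); one is empty.
- peg_low (a point): Fixed point on the axis, 248 mm above the table: LOWEST possible level of the top of the turning peg. Peg: black, upright on the disc, 14 mm thick, 50 mm tall, flat top 58 mm above the rods' middle line (disc's top 8 mm above it), centre 50 mm from the axis, opposite the empty hook. Pushing it round takes about 3 N.
- turn (a joint): Head angle in rad: 0 at the rigid stop, empty hook at the front; positive is anticlockwise from above. The empty hook points along the rack's -x turned by this angle, the peg lies along +x turned by it. Starts at 0.9 to 2.2; turns stiffly and stays where left. Pressing it on past the stop with over about 40 N at the peg shows as -0.006.
- coupon: Loose dumbbell-shaped steel plate 8 mm thick (x), 46 wide (y), 136 tall (z), 0.14-0.28 kg. Origin: centre of its lower edge. Stands upright, lowest 26 mm in the slot. Window right through along x: 26 mm wide, lower edge 90 mm up, peaked top (eaves 116, peak 124 mm up). Hung, the rod's middle line lies 119 mm above the origin. Front and back alike. Grip over the 46 mm width beside the window.
- stand: Fixed wooden block 71 x 64 x 32 mm with a slot along y, 11 mm wide, open at the top, floor 6 mm above the table. Origin at the centre of the underside.
- ring_a: White plastic pipe ring, 60 mm across, 24 mm high, lying loose. Bystander.
- ring_b: White plastic pipe ring, 48 mm across, 30 mm high, lying loose. Bystander.
- caliper: Steel caliper 200 mm long along y, 12 mm high, lying loose. Bystander.
- case: Black pencil case 70 x 160 x 35 mm, lying loose. Bystander.
- marker: White marker with a green cap, 23 mm thick, 130 mm tall, standing loose. Bystander.
Not all that is in view belongs to the job. Leave any blue or red look-alike of the coupon alone.

How it is judged:
On the way, in this order (a step that is already met when the one before it is completed fails the run):
1. the carousel is turned to its stop, the empty hook at the front (value of joint turn below 0.03 rad), for 0.2 s.
2. the coupon is on the front hook, behind its turned-up end (x of coupon in the frame of rack between -0.118 and -0.06 m and y of coupon in the frame of rack between -0.015 and 0.015 m and height (world z) of coupon above 0.055 m), for 0.2 s.
At the end, for the whole second after the job is handed in: The carousel is within 0.06 rad of its stop; the coupon hangs at rest from the front hook, carried by the rack, between the disc and the turned-up end (60 to 118 mm in front of the axis, within 15 mm sideways), its lower end more than 55 mm above the table, within 0.15 rad of upright (all of step 2 and value of joint turn below 0.06 rad and angle between coupon's own z axis and vertical below 0.15 rad and contact force between coupon and rack above 0.5 N and linear speed of coupon below 0.03 m/s); the robot touches nothing.
It fails at once if the coupon is forced or dropped against the carousel (over 15 N between them) (contact force between coupon and rack above 15 N).
It fails at once if the coupon is dropped (falls free of the fingers, faster than 0.3 m/s) (contact force between the fingers and coupon below 0.05 N and linear speed of coupon above 0.3 m/s).
It fails at once if the carousel is flung round (faster than 4 rad/s) (velocity of joint turn below -4 rad/s or velocity of joint turn above 4 rad/s).
It fails at once if the carousel is forced against its stop (over about 40 N at the peg) (value of joint turn below -0.006 rad).
It fails at once if a bystander is moved more than 30 mm (distance of any of ring_a, ring_b, caliper, case, marker from where it was at the start of the episode above 0.03 m).
It also fails if it takes over 72 s, if anything falls off the work surface, if the arm or the gripper's body presses on something with over 40 N, if the wrist force passes 120 N, or if a joint passes its speed limit or range.

## Working session

There is one attempt and no reset: what is moved stays moved. The work goes in short steps, Python scripts to look and compute and a shell command to move; the robot and the scene stay as the last step left them, time stands still between calls to the robot, and variables do not carry over. Pictures are saved under pics/ and viewed, at most 10 in all, crops included, and the job is handed in when it is done.

```bash
mkdir -p pics; cat > h.py <<'E'
import numpy as np, cv2
from plant import ctrl
from scipy.spatial.transform import Rotation as R
def cloud(p):
    d=p["depth"];v,u=np.mgrid[:384,:512]
    c=np.stack([(u-p["cx"])/p["fx"]*d,(v-p["cy"])/p["fy"]*d,d],-1)
    M=np.array(p["rotation"]); M=M if M.shape==(3,3) else R.from_quat(M).as_matrix()
    return c@M.T+np.array(p["xyz"])
def save(p,n): cv2.imwrite("pics/"+n,p["pixels"][:,:,::-1])
E
python3 - <<'E'
from h import *
np.set_printoptions(precision=3,suppress=True)
s=ctrl.get_state();print(s)
ims=[]
for n in ("scene","top"):
    p=ctrl.read_camera(n);W=cloud(p);ims.append(p["pixels"]);np.savez(n+".npz",W=W,px=p["pixels"])
    print(n,p["xyz"],p["rotation"],p["fx"],p["cx"],p["cy"])
    for q in ("rack","coupon","stand","turn","ring_a","caliper","case","marker"):
        for f in ("spot_in","tip_of"):
            try:
                for r in getattr(ctrl,f)(q,p)[:2]:
                    a=r["at"];i,j=int(round(a[1])),int(round(a[0]))
                    print(q,f,np.array(a).round(),round(r["score"],2),W[min(max(i,0),383),min(max(j,0),511)])
            except Exception as e: print(q,f,e)
    save(p,n+".png")
E
```

```text
{'time': 0.0, 'qpos': array([-1.428,  0.287,  1.578, -0.   ,  1.279, -0.15 ]), 'dq': array([-0.001,  0.   ,  0.001,  0.   , -0.   , -0.   ]), 'joint_efforts': array([  0.001, -40.598, -29.262,  -0.   ,   0.006,  -0.   ]), 'eef_pos': array([ 0.195, -0.646,  0.23 ]), 'tcp_rot': array([ 0.989,  0.146, -0.   , -0.001]), 'contact_force': array([-0.773,  0.129,  0.077]), 'wrist_torque': array([-0.008,  0.048, -0.034]), 'finger_force': 0.0, 'opening': 0.9970444220649738}
scene [1.069 0.291 0.715] [ 0.487  0.783 -0.327 -0.207] 371.46459751423293 259.3261442298758 190.0186422318259
rack spot_in [210. 204.] 0.95 [ 0.609 -0.051  0.121]
rack tip_of [214. 233.] 0.92 [ 0.609 -0.051  0.02 ]
coupon spot_in [364. 221.] 0.97 [0.474 0.265 0.086]
coupon spot_in [357. 260.] 0.78 [0.594 0.279 0.099]
coupon tip_of [357. 244.] 0.74 [0.559 0.268 0.104]
coupon tip_of [312. 235.] 0.74 [0.502 0.16  0.01 ]
stand spot_in [350. 243.] 0.82 [0.503 0.251 0.031]
stand spot_in [364. 220.] 0.54 [0.474 0.264 0.089]
stand tip_of [356. 244.] 0.59 [0.56  0.267 0.104]
turn spot_in [210. 180.] 0.8 [ 0.634 -0.025  0.224]
turn 
[... 1089 characters left out ...]
. 220.] 0.57 [0.474 0.24  0.127]
turn spot_in [304. 167.] 0.63 [ 0.6   -0.07   0.224]
turn tip_of it knows: caliper, case, coupon, marker, peg_low, rack, ring, rods_low, stand
ring_a spot_in [226. 167.] 0.55 [ 0.65   0.152 -0.001]
ring_a spot_in [253. 231.] 0.43 [0.443 0.07  0.001]
ring_a tip_of [248. 234.] 0.58 [ 0.434  0.086 -0.004]
ring_a tip_of [228. 163.] 0.55 [0.661 0.145 0.004]
caliper spot_in [331. 264.] 0.95 [ 0.337 -0.168  0.011]
caliper tip_of [333. 259.] 0.55 [ 0.352 -0.175  0.011]
case spot_in [173. 146.] 0.96 [0.713 0.315 0.034]
case tip_of [174. 148.] 0.68 [0.707 0.312 0.035]
marker spot_in [238. 139.] 0.66 [0.717 0.109 0.086]
marker tip_of [239. 143.] 0.62 [0.727 0.109 0.001]
```

View pics/scene.png

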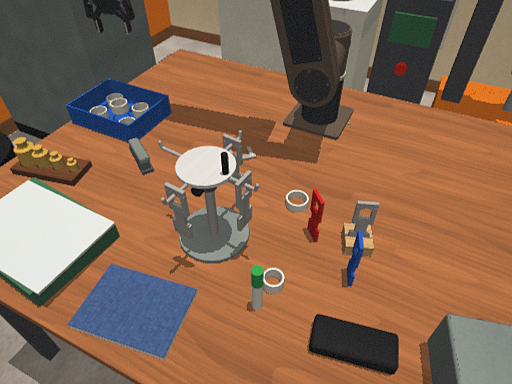

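View pics/top.png

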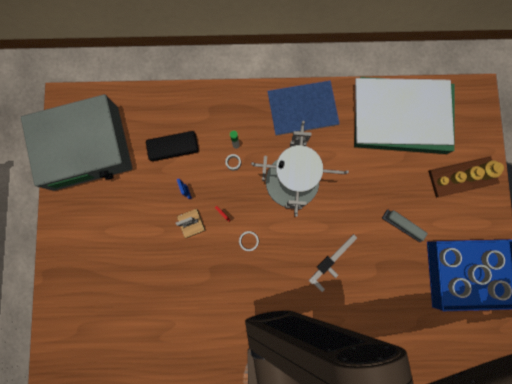

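```bash
python3 - <<'E'
from h import *
np.set_printoptions(precision=3,suppress=True)
for n in ("top","scene"):
    f=np.load(n+".npz");W=f["W"];px=f["px"].astype(int);P=W.reshape(-1,3);C=px.reshape(-1,3)
    near=np.hypot(P[:,0]-.6,P[:,1]+.06)<.17
    m=near&(P[:,2]>.19)&(P[:,2]<.25)&(C.min(1)>170)
    zc=np.median(P[m,2]);mm=m&(abs(P[:,2]-zc)<.006)
    Q=P[mm,:2].astype(np.float32);c,r=cv2.minEnclosingCircle(Q);print(n,"disc",m.sum(),zc,c,r,Q.mean(0))
    k=near&(P[:,2]>zc+.015); print(" peg",k.sum(),np.median(P[k],0),P[k].max(0),P[k].min(0))
    h=near&(np.hypot(P[:,0]-c[0],P[:,1]-c[1])>.07)&(P[:,2]>zc-.03)&(P[:,2]<zc+.03)
    a=np.degrees(np.arctan2(P[h,1]-c[1],P[h,0]-c[0]));
    for lo in range(-180,180,15):
        s=(a>=lo)&(a<lo+15)
        if s.sum(): print("  ",lo,s.sum(),np.median(a[s]).round(1),np.median(P[h][s],0),np.hypot(*(P[h][s][:,:2]-c).T).max().round(3))
    g=near&(P[:,2]>.004)&(P[:,2]<.02);print(" foot",cv2.minEnclosingCircle(P[g,:2].astype(np.float32)))
    b=np.hypot(P[:,0]-.47,P[:,1]-.25)<.07
    w=b&(P[:,2]>.026)&(P[:,2]<.037)&(C[:,0]-C[:,2]>40);print(" stand",w.sum(),cv2.minAreaRect(P[w,:2].astype(np.float32)))
    w=b&(P[:,2]>.045)&(P[:,2]<.16)&(np.ptp(C,axis=1)<30);q=P[w];print(" coup",w.sum(),np.median(q,0),cv2.minAreaRect(q[:,:2].astype(np.float32)),q[:,2].max())
    t=q[q[:,2]>q[:,2].max()-.015];print(" top",t.mean(0),np.ptp(t,axis=0),cv2.fitLine(t[:,:2].astype(np.float32),2,0,.01,.01).ravel())
E
```

```text
top disc 1479 0.22548066794756472 (0.5983216762542725, -0.05644585192203522) 0.05967137590050697 [ 0.597 -0.059]
 peg 34 [ 0.6   -0.007  0.273] [ 0.607 -0.001  0.279] [ 0.595 -0.014  0.243]
   -180 27 -175.7 [ 0.502 -0.064  0.233] 0.1
   -105 67 -97.1 [ 0.586 -0.157  0.221] 0.129
   -30 29 -18.4 [ 0.684 -0.085  0.229] 0.097
   -15 92 -6.7 [ 0.689 -0.068  0.224] 0.127
   0 35 3.8 [ 0.687 -0.051  0.227] 0.097
   60 10 72.0 [0.628 0.032 0.233] 0.097
   75 85 84.4 [0.609 0.036 0.224] 0.124
   90 21 96.9 [0.587 0.036 0.233] 0.096
   150 15 162.7 [ 0.507 -0.028  0.233] 0.099
   165 90 174.0 [ 0.503 -0.046  0.223] 0.128
 foot ((0.6001932621002197, -0.05985024571418762), 0.1698331981897354)
 stand 358 ((0.47005924582481384, 0.2604731321334839), (0.07190920412540436, 0.06428777426481247), 20.715831756591797)
 coup 105 [0.47  0.257 0.131] ((0.47036829590797424, 0.2600863575935364), (0.008251276798546314, 0.045252230018377304), 20.895170211791992) 0.14654541745075922
 top [0.47  0.26  0.141] [0.019 0.044 0.013] [ 0.326 -0.945  0.47   0.26 ]
scene disc 1853 0.2251967392182309 (0.5994587540626526
[... 295 characters left out ...]
695 -0.068  0.224] 0.128
   0 126 5.7 [ 0.696 -0.047  0.219] 0.1
   60 97 70.3 [0.631 0.034 0.219] 0.099
   75 179 82.2 [0.614 0.038 0.223] 0.127
   90 62 94.2 [0.592 0.04  0.223] 0.099
   150 85 160.7 [ 0.513 -0.027  0.218] 0.097
   165 129 172.4 [ 0.511 -0.044  0.225] 0.125
 foot ((0.6204840540885925, -0.031042417511343956), 0.1586872935295105)
 stand 362 ((0.47245651483535767, 0.26139771938323975), (0.07359858602285385, 0.06472772359848022), 19.670352935791016)
 coup 507 [0.476 0.261 0.097] ((0.4744423031806946, 0.2612803876399994), (0.012893849983811378, 0.04584220424294472), 16.94222640991211) 0.14480183382856282
 top [0.475 0.261 0.138] [0.022 0.044 0.015] [ 0.335 -0.942  0.475  0.261]
```

```bash
cat > d.py <<'E'
import sys; from h import *
np.set_printoptions(precision=4,suppress=True)
s=ctrl.get_state();M=R.from_quat(s["tcp_rot"]).as_matrix()
yaw=np.degrees(np.arctan2(M[1,0],M[0,0]))
print("t",round(s["time"],2),"p",s["eef_pos"],"yaw",yaw.round(1),"F",s["contact_force"],"open",round(s["opening"],3),"ff",round(s["finger_force"],1),"tilt",np.degrees(np.arccos(-M[2,2])).round(2))
a=list(map(float,sys.argv[1:]))
for k in range(0,len(a),4): print("shift",M.T@(np.array(a[k:k+3])-s["eef_pos"]),"turn",(yaw-a[k+3]).round(1))
E
python3 -m inch '[[0,0,0,-0.04,-7],[0,0,0,-0.08,-14],[0,0,0,-0.1,-21],[0,0,0,-0.1,-28],[0,0,0,-0.1,-35]]'
python3 d.py 0.606 -0.007 0.33 90
```

```text
time: 2.02
eef_pos: [0.195, -0.6472, 0.3351]
tcp_rot: [0.898, 0.439, -0.001, 0.003]
contact_force: [-0.4, -0.1, -0.6]
opening: 1.001
finger_force: 0.0
t 2.02 p [ 0.195  -0.6472  0.3351] yaw 52.1 F [-0.4005 -0.1074 -0.6096] open 1.001 ff 0.0 tilt 0.35
shift [ 0.7577 -0.0687  0.0016] turn -37.9
```

```bash
python3 -m inch '[[0,0.04,0,0,-7],[0,0.08,0,0,-14],[0,0.12,0,0,-21],[0,0.16,-0.01,0,-28],[0,0.2,-0.01,0,-35]]' >/dev/null
python3 d.py 0.606 -0.007 0.33 90
```

```text
t 2.43 p [ 0.3109 -0.481   0.3314] yaw 87.1 F [ 0.5091 -0.0852  0.2524] open 1.0 ff 0.0 tilt 0.02
shift [0.4884 0.2705 0.0014] turn -2.9
```

```bash
python3 -m inch '[[0,0.034,0.019,0,-1],[0,0.068,0.038,0,-2],[0,0.102,0.057,0,-3],[0,0.136,0.076,0,-3],[0,0.17,0.095,0,-3]]' >/dev/null
python3 -m inch '[[0,0.034,0.019,0,0],[0,0.068,0.038,0,0],[0,0.102,0.057,0,0],[0,0.136,0.076,0,0],[0,0.17,0.095,0,0]]' >/dev/null
python3 d.py 0.606 -0.007 0.33 90
```

```text
t 3.27 p [ 0.5114 -0.1471  0.3317] yaw 89.8 F [ 0.6695  0.1342 -0.2905] open 1.0 ff 0.0 tilt 0.05
shift [0.1404 0.0941 0.0017] turn -0.2
```

```bash
python3 -m inch '[[0.3,0.034,0.019,0,0],[0.4,0.068,0.038,0,0],[0.4,0.102,0.057,0,0],[0.4,0.136,0.08,0,0],[0.4,0.14,0.094,0,0]]' >/dev/null
python3 -m inch '[[0.4,0,0,0,0],[0.4,0,0,0,0]]' >/dev/null
python3 d.py 0.606 -0.007 0.245 90
python3 - <<'E'
from h import *
p=ctrl.read_camera("wrist");save(p,"w1.png")
E
```

```text
t 3.85 p [ 0.6054 -0.0089  0.3309] yaw 89.9 F [ 0.103   0.1689 -0.1791] open 0.598 ff 0.0 tilt 0.07
shift [0.0019 0.0007 0.0859] turn -0.1
```

View pics/w1.png

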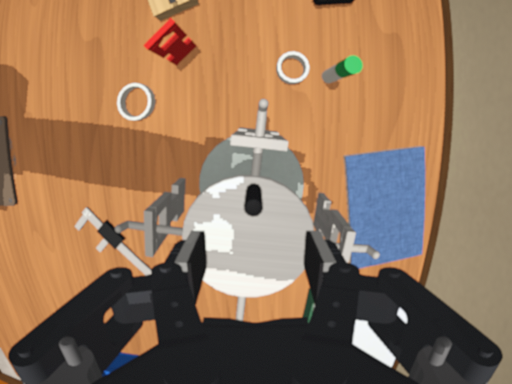

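The wrist view shows the peg (254,195) centred between the two fingertips over the disc; the coupon on a hook is at (258,140). Descend and grip lightly.

```bash
python3 -m inch '[[0.4,0.001,0,0.03,0],[0.4,0.002,0.001,0.06,0],[0.4,0.002,0.001,0.086,0],[0.4,0.002,0.001,0.086,0],[0.4,0.002,0.001,0.086,0]]' 20; python3 d.py
```

```text
time: 4.32
eef_pos: [0.6049, -0.0084, 0.2441]
tcp_rot: [0.709, 0.705, -0.001, -0.001]
contact_force: [0.2, 0.1, 0.8]
opening: 0.603
finger_force: 0.0
t 4.32 p [ 0.6049 -0.0084  0.2441] yaw 89.7 F [0.1966 0.0805 0.8435] open 0.603 ff 0.0 tilt 0.21
```

```bash
for i in 1 2; do python3 -m inch '[[1,0,0,0,0],[1,0,0,0,0],[1,0,0,0,0],[1,0,0,0,0],[1,0,0,0,0]]' 20 >/dev/null; python3 d.py; done
python3 - <<'E'
import numpy as np
c=np.array([.6,-.058]);
for t in range(80,-45,-8): p=c+.05*np.array([np.cos(np.radians(t)),np.sin(np.radians(t))]); print(t,p.round(4))
E
```

```text
t 4.73 p [ 0.6069 -0.0078  0.2482] yaw 89.8 F [-2.7976 -0.9185  6.1289] open 0.152 ff 21.0 tilt 0.16
t 5.15 p [ 0.6069 -0.0078  0.2482] yaw 89.8 F [-4.0199 -0.9125  5.6235] open 0.156 ff 21.1 tilt 0.16
80 [ 0.6087 -0.0088]
72 [ 0.6155 -0.0104]
64 [ 0.6219 -0.0131]
56 [ 0.628  -0.0165]
48 [ 0.6335 -0.0208]
40 [ 0.6383 -0.0259]
32 [ 0.6424 -0.0315]
24 [ 0.6457 -0.0377]
16 [ 0.6481 -0.0442]
8 [ 0.6495 -0.051 ]
0 [ 0.65  -0.058]
-8 [ 0.6495 -0.065 ]
-16 [ 0.6481 -0.0718]
-24 [ 0.6457 -0.0783]
-32 [ 0.6424 -0.0845]
-40 [ 0.6383 -0.0901]
```

```bash
python3 -m inch '[[1,-0.001,0.004,0,0],[1,-0.002,0.0085,0,0],[1,-0.0035,0.0125,0,0],[1,-0.0055,0.0165,0,0],[1,-0.0075,0.0205,0,0]]' >/dev/null; python3 d.py
python3 -m inch '[[1,-0.0025,0.0035,0,0],[1,-0.0055,0.007,0,0],[1,-0.0085,0.01,0,0],[1,-0.012,0.0125,0,0],[1,-0.0155,0.015,0,0]]' >/dev/null; python3 d.py
```

```text
t 5.57 p [ 0.6267 -0.013   0.2481] yaw 89.8 F [-5.4428  5.1688  8.2262] open 0.155 ff 21.3 tilt 0.23
t 5.98 p [ 0.6413 -0.0289  0.2478] yaw 89.8 F [-6.3277  5.0324  7.3834] open 0.153 ff 21.5 tilt 0.19
```

```bash
python3 -m inch '[[1,-0.002,0.001,0,0],[1,-0.004,0.002,0,0],[1,-0.006,0.003,0,0],[1,-0.008,0.004,0,0],[1,-0.010,0.005,0,0]]' >/dev/null; python3 d.py
python3 -m inch '[[1,-0.002,0.0005,0,0],[1,-0.004,0.001,0,0],[1,-0.006,0.0015,0,0],[1,-0.008,0.002,0,0],[1,-0.010,0.002,0,0]]' >/dev/null; python3 d.py
```

```text
t 6.4 p [ 0.6458 -0.0388  0.2475] yaw 89.8 F [-7.0469  4.4934  6.1571] open 0.153 ff 21.6 tilt 0.24
t 6.82 p [ 0.648  -0.0485  0.2475] yaw 89.8 F [-6.3507  4.8162  5.9621] open 0.158 ff 21.5 tilt 0.24
```

```bash
for i in 1; do python3 -m inch '[[1,-0.0015,0,0,0],[1,-0.003,0,0,0],[1,-0.0045,0,0,0],[1,-0.006,0,0,0],[1,-0.0075,0,0,0]]' >/dev/null; python3 d.py; done
python3 - <<'E'
from h import *
p=ctrl.read_camera("scene");im=p["pixels"][100:300,100:320,::-1];cv2.imwrite("pics/s2.png",cv2.resize(im,None,fx=3,fy=3)[:600])
E
```

```text
t 7.23 p [ 0.6485 -0.0556  0.2474] yaw 89.8 F [-4.5754  8.2057  5.2841] open 0.152 ff 21.5 tilt 0.26
```

View pics/s2.png

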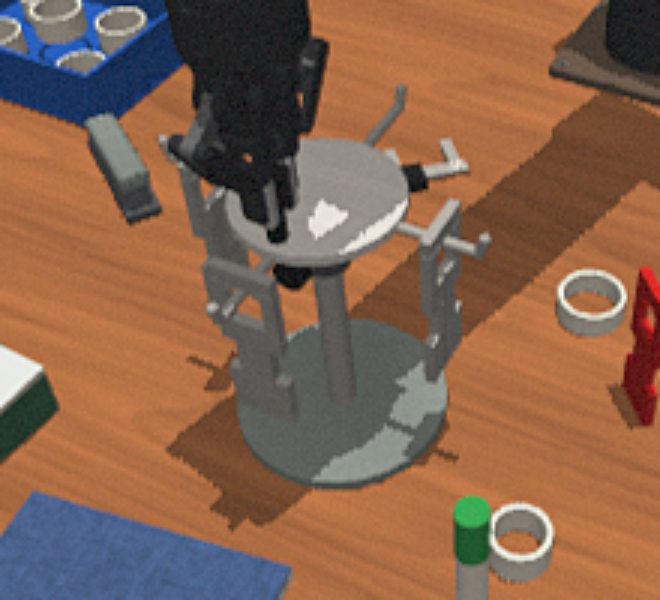

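Empty hook now points toward the robot (crop 400,95); Fy is rising, so the stop may be near. Continue in tiny steps.

```bash
for i in 1 2; do python3 -m inch '[[1,-0.001,0,0,0],[1,-0.002,0,0,0],[1,-0.003,0,0,0],[1,-0.003,0,0,0]]' >/dev/null; python3 d.py; done
```

```text
t 7.62 p [ 0.6486 -0.0558  0.2475] yaw 89.8 F [-3.3866 12.1197  6.1098] open 0.157 ff 21.5 tilt 0.59
t 7.95 p [ 0.6485 -0.0563  0.2474] yaw 89.9 F [-3.8567 17.8158  5.8056] open 0.153 ff 21.6 tilt 0.87
```

At the stop. Relax, release, lift.

```bash
python3 -m inch '[[1,0.003,0,0,0],[1,0.005,0,0,0],[0.5,0.005,0,0,0],[0.5,0.005,0,0,0],[0.5,0.005,0,0,0]]' >/dev/null; python3 d.py;  python3 -m inch '[[0.4,0,0,0,0],[0.4,0,0,-0.03,0],[0.4,0,0,-0.065,0],[0.4,0,0,-0.1,0],[0.4,0,0,-0.1,0]]' >/dev/null; python3 d.py 0.472 0.2605 0.33 19.5
```

```text
t 8.37 p [ 0.649  -0.0593  0.2454] yaw 89.8 F [ 0.5617 -0.0704 -0.673 ] open 0.504 ff 0.0 tilt 0.06
t 8.78 p [ 0.6514 -0.0601  0.3553] yaw 89.7 F [0.0312 0.4013 2.3514] open 0.599 ff 0.0 tilt 0.89
shift [ 0.3199 -0.1812  0.0214] turn 70.2
```

```bash
python3 -m inch '[[0.2,0.034,-0.019,0,7],[0.2,0.068,-0.038,0,14],[0.2,0.102,-0.057,0,21],[0.2,0.136,-0.076,0,28],[0.2,0.17,-0.095,0,35]]' >/dev/null; python3 d.py 0.472 0.2605 0.29 19.5
```

```text
t 9.2 p [0.5535 0.1122 0.3451] yaw 54.4 F [0.6705 0.13   0.5363] open 0.8 ff 0.0 tilt 0.03
shift [ 0.073  -0.1527  0.055 ] turn 34.9
```

```bash
python3 -m inch '[[0.2,0.015,-0.031,0.01,7],[0.2,0.03,-0.062,0.02,14],[0.2,0.045,-0.093,0.03,21],[0.2,0.06,-0.124,0.04,28],[0.2,0.073,-0.153,0.055,35]]' >/dev/null;  python3 -m inch '[[0.2,0,0,0,0],[0.2,0,0,0,0],[0.2,0,0,0,0]]' >/dev/null; python3 d.py 0.472 0.2605 0.12 19.5
python3 - <<'E'
from h import *
np.set_printoptions(precision=4,suppress=True)
for n in ("top","scene"):
    p=ctrl.read_camera(n);W=cloud(p);save(p,n+"3.png");P=W.reshape(-1,3);C=p["pixels"].reshape(-1,3).astype(int)
    near=np.hypot(P[:,0]-.6,P[:,1]+.058)<.15
    zc=.2253;m=near&(abs(P[:,2]-zc)<.005)&(C.min(1)>120)&(np.hypot(P[:,0]-.6,P[:,1]+.058)<.067)
    Q=P[m,:2].astype(np.float32);c,r=cv2.minEnclosingCircle(Q);print(n,m.sum(),np.median(P[m,2]),c,r,Q.mean(0))
    k=near&(P[:,2]>.24);print(" peg",k.sum(),(P[k].max(0)+P[k].min(0))/2,P[k,2].max())
    d=P[:,:2]-c;rr=np.hypot(*d.T)
    for nm,th in (("f",180),("b",0),("l",90),("r",-90)):
        a=(np.degrees(np.arctan2(d[:,1],d[:,0]))-th+180)%360-180
        h=(abs(a)<20)&(rr>.066)&(rr<.14)&(P[:,2]>.18)&(P[:,2]<.25)
        q=P[h]
        print(" ",nm,h.sum(),"ang",(np.median(a[h])).round(1),"rmax",rr[h].max().round(4),"tip",np.median(q[rr[h]>.118],0) if (rr[h]>.118).any() else "")
        if nm=="f":
            o=np.argsort(rr[h]); 
            b=cv2.fitLine(q[:,:2].astype(np.float32),cv2.DIST_L1,0,.01,.01).ravel();print("   line",b,np.degrees(np.arctan2(b[1],b[0])))
            for lo in np.arange(.065,.135,.01):
                s=(rr[h]>=lo)&(rr[h]<lo+.01)
                if s.any(): print("   ",lo.round(3),s.sum(),np.median(q[s],0),q[s][:,2].max(),a[h][s].mean().round(2))
    print(ctrl.tip_of("rods_low",p)[:1],ctrl.tip_of("peg_low",p)[:1])
p=ctrl.read_camera("wrist");save(p,"w3.png")
E
```

```text
t 9.87 p [0.472  0.2589 0.2906] yaw 19.8 F [0.7312 0.0039 0.8682] open 0.799 ff 0.0 tilt 0.05
shift [ 0.0004 -0.0016  0.1706] turn 0.3
top 1635 0.2252375111677929 (0.5980038642883301, -0.05649130046367645) 0.06336670368909836 [ 0.5956 -0.0574]
 peg 39 [ 0.6465 -0.055   0.2604] 0.2798717944244432
  f 73 ang 2.3 rmax 0.1271 tip [ 0.475  -0.061   0.2304]
   line [ 0.9996  0.0268  0.5007 -0.0603] 1.5341406
    0.065 11 [ 0.5274 -0.0595  0.2205] 0.22305188330270997 2.72
    0.075 12 [ 0.5177 -0.0592  0.2192] 0.22141318887502326 1.99
    0.085 12 [ 0.5084 -0.0613  0.2197] 0.22326416643263958 2.77
    0.095 11 [ 0.498  -0.061   0.2201] 0.2243692934836139 2.59
    0.105 11 [ 0.4877 -0.0606  0.2206] 0.22412853361208818 2.26
    0.115 13 [ 0.4773 -0.0606  0.225 ] 0.23549949576750295 1.95
    0.125 3 [ 0.4711 -0.061   0.2324] 0.2335567425856635 2.12
  b 185 ang 1.9 rmax 0.1258 tip [ 0.7191 -0.0523  0.2304]
  l 129 ang 2.8 rmax 0.1264 tip [0.5935 0.0646 0.2324]
  r 181 ang 0.7 rmax 0.127 tip [ 0.6005 -0.1791  0.2291]
[{'at': [247.7, 237.1], 'score': 0.63}] [{'at': [300.6, 168.0], 'score': 0.55}]
[... 270 characters left out ...]
32534
    0.065 7 [ 0.5293 -0.0579  0.2203] 0.2212231477209683 0.28
    0.075 11 [ 0.5216 -0.0581  0.2204] 0.2215264150923107 -0.1
    0.085 12 [ 0.5123 -0.0582  0.2202] 0.22172412277948556 0.25
    0.095 12 [ 0.5027 -0.0584  0.2199] 0.22241623365360264 0.36
    0.105 12 [ 0.4913 -0.0591  0.2197] 0.22192112843678585 0.48
    0.115 26 [ 0.4804 -0.0593  0.225 ] 0.23399451701625196 0.78
    0.125 2 [ 0.4747 -0.0585  0.2316] 0.23373380238853247 0.16
  b 501 ang 4.0 rmax 0.1256 tip [ 0.7232 -0.0511  0.2274]
  l 413 ang 1.2 rmax 0.1288 tip [0.5981 0.0659 0.2271]
  r 402 ang 2.6 rmax 0.1248 tip [ 0.6055 -0.1786  0.2282]
[{'at': [206.2, 178.2], 'score': 0.64}] [{'at': [206.2, 152.5], 'score': 0.58}]
```

View pics/w3.png

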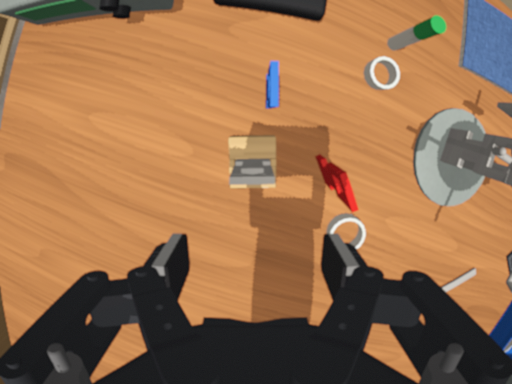

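Coupon in its block sits at (253,165), midway between fingers and aligned; red at (337,185) is clear.

```bash
python3 -m inch '[[0.2,0,-0.001,0.035,0],[0.2,0,-0.0015,0.07,0],[0.2,0,-0.0015,0.1,0],[0.2,0,-0.0015,0.1,0],[0.2,0,-0.0015,0.1,0]]' >/dev/null; python3 d.py 0.472 0.2605 0.088 19.5; python3 - <<'E'
from h import *
p=ctrl.read_camera("wrist");save(p,"w4.png")
E
```

```text
t 10.63 p [0.4701 0.2601 0.1889] yaw 19.8 F [-0.9967 -0.1655  1.1051] open 0.806 ff 0.0 tilt 0.23
shift [0.0023 0.0003 0.1009] turn 0.3
```

View pics/w4.png

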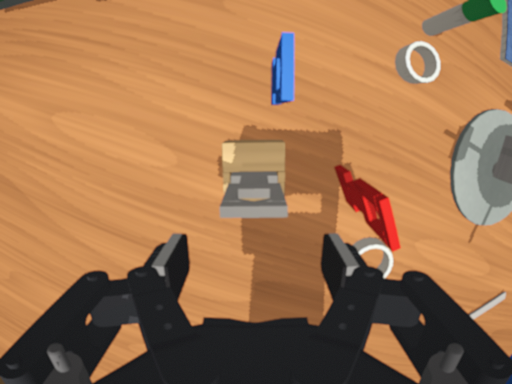

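```bash
python3 -m inch '[[0.2,0.001,0,0.03,0],[0.25,0.002,0,0.06,0],[0.3,0.002,0,0.085,0],[0.3,0.002,0,0.1,0],[0.3,0.002,0,0.1,0]]' 40 >/dev/null; python3 d.py
python3 -m inch '[[0.3,0,0,0,0],[1,0,0,0,0],[1,0,0,0,0],[1,0,0,0,0],[1,0,0,0,0]]' 40 >/dev/null; python3 d.py
python3 -m inch '[[1,0,0,0,0],[1,0,0,0,0],[1,0,0,0,0],[1,0,0,-0.003,0],[1,0,0,-0.006,0]]' 40 >/dev/null; python3 d.py
```

```text
t 11.1 p [0.4725 0.2611 0.0895] yaw 19.8 F [-0.4445 -0.3416 -0.0404] open 0.7 ff 0.0 tilt 0.13
t 11.52 p [0.4752 0.2623 0.0937] yaw 19.8 F [0.1966 0.432  5.9739] open 0.532 ff 41.2 tilt 0.36
t 11.93 p [0.4734 0.2616 0.0969] yaw 19.8 F [ 1.424  -0.0068 -2.9025] open 0.534 ff 41.3 tilt 0.14
```

```bash
python3 -m inch '[[1,0,0,-0.015,0],[1,0,0,-0.04,0],[1,0,0,-0.075,0],[1,0,0,-0.11,0],[1,0,0,-0.145,0]]' >/dev/null; python3 -m inch '[[1,0,0,-0.03,3],[1,0,0,-0.045,6],[1,0,0,-0.05,9],[1,0,0,-0.05,12],[1,0,0,-0.05,15]]' >/dev/null; python3 d.py 0.435 -0.0615 0.29 1.8
python3 - <<'E'
from h import *
np.set_printoptions(precision=4,suppress=True)
for n in ("scene",):
    p=ctrl.read_camera(n);P=cloud(p).reshape(-1,3);C=p["pixels"].reshape(-1,3).astype(int)
    b=(np.hypot(P[:,0]-.473,P[:,1]-.262)<.04)&(P[:,2]>.12)&(P[:,2]<.25)
    q=P[b];print(b.sum(),q[:,2].min(),q[:,2].max(),np.percentile(q[:,2],[2,10]))
E
```

```text
t 12.77 p [0.4724 0.2612 0.2917] yaw 4.6 F [ 0.2734 -0.5739 -2.132 ] open 0.533 ff 42.2 tilt 0.01
shift [-0.0634  0.3187  0.0017] turn 2.8
446 0.20199376607111885 0.24987692293343494 [0.2047 0.2089]
```

```bash
python3 -m inch '[[1,-0.005,0.02,0,1],[1,-0.012,0.05,0,2],[1,-0.02,0.085,0,3],[1,-0.028,0.12,0,3],[1,-0.035,0.15,0,3]]' >/dev/null; python3 d.py 0.435 -0.0615 0.29 1.8;
```

```text
t 13.23 p [0.4492 0.1074 0.2905] yaw 1.9 F [ 0.8448 -0.0084 -2.9623] open 0.531 ff 42.3 tilt 0.12
shift [-0.0197  0.1683  0.0007] turn 0.1
```

```bash
python3 -m inch '[[1,-0.004,0.03,0,0],[1,-0.008,0.065,0,0],[1,-0.012,0.1,0,0],[1,-0.015,0.135,0,0],[1,-0.02,0.16,0,0]]' >/dev/null; python3 -m inch '[[1,0,0.004,0.02,0],[1,0,0.004,0.04,0],[1,0,0.004,0.06,0],[1,0,0.004,0.075,0],[1,0,0.004,0.084,0]]' >/dev/null;python3 -m inch '[[1,0,0,0,0],[1,0,0,0,0],[1,0,0,0,0]]' >/dev/null; python3 d.py 0.435 -0.0615 0.206 1.8
python3 - <<'E'
from h import *
np.set_printoptions(precision=4,suppress=True)
p=ctrl.read_camera("scene");W=cloud(p);np.savez("s5.npz",W=W,px=p["pixels"])
im=p["pixels"][90:240,130:330,::-1];cv2.imwrite("pics/s5.png",cv2.resize(im,None,fx=4,fy=4))
P=W.reshape(-1,3);b=(abs(P[:,0]-.435)<.012)&(abs(P[:,1]+.06)<.06)&(P[:,2]>.08)&(P[:,2]<.26)
q=P[b];print(b.sum(),q.min(0),q.max(0))
for z in np.arange(.11,.26,.01):
    s=abs(q[:,2]-z)<.005
    if s.any(): print(z.round(2),s.sum(),q[s].min(0)[:2],q[s].max(0)[:2],np.median(q[s],0))
E
```

```text
t 14.32 p [ 0.4361 -0.0557  0.2085] yaw 1.8 F [ 0.2249 -0.0065 -2.2471] open 0.531 ff 42.4 tilt 0.11
shift [-0.0013  0.0058  0.0025] turn 0.0
855 [ 0.4252 -0.1004  0.1195] [ 0.447  -0.0017  0.26  ]
0.12 24 [ 0.4356 -0.0787] [ 0.4407 -0.0327] [ 0.439 -0.055  0.123]
0.13 54 [ 0.4339 -0.0789] [ 0.4414 -0.0326] [ 0.4388 -0.0559  0.13  ]
0.14 63 [ 0.4329 -0.078 ] [ 0.4426 -0.0325] [ 0.4387 -0.053   0.14  ]
0.15 60 [ 0.4331 -0.0783] [ 0.4433 -0.0324] [ 0.4388 -0.0535  0.1507]
0.16 58 [ 0.4295 -0.0778] [ 0.4408 -0.0326] [ 0.4381 -0.0525  0.1599]
0.17 39 [ 0.4302 -0.0692] [ 0.4411 -0.0421] [ 0.4383 -0.0553  0.1702]
0.18 37 [ 0.4336 -0.0688] [ 0.4413 -0.043 ] [ 0.4386 -0.0548  0.1799]
0.19 48 [ 0.4334 -0.0773] [ 0.4412 -0.0334] [ 0.4383 -0.0548  0.1908]
0.2 65 [ 0.4344 -0.0788] [ 0.441  -0.0325] [ 0.4383 -0.0548  0.1998]
0.21 69 [ 0.4303 -0.0791] [ 0.4468 -0.0261] [ 0.4377 -0.059   0.2099]
0.22 49 [ 0.4329 -0.0898] [ 0.447  -0.0193] [ 0.4402 -0.0696  0.2208]
0.23 66 [ 0.4324 -0.0931] [ 0.447  -0.0193] [ 0.4399 -0.0413  0.2301]
0.24 72 [ 0.4328 -0.0921] [ 0.4464 -0.0195] [ 0.4392 -0.0491  0.2405]
0.25 87 [ 0.4324 -0.0956] [ 0.4465 -0.0069] [ 0.4383 -0.0587  0.2493]
0.26 64 [ 0.4252 -0.1004] [ 0.4468 -0.0017] [ 0.4367 -0.0612  0.2565]
```

View pics/s5.png

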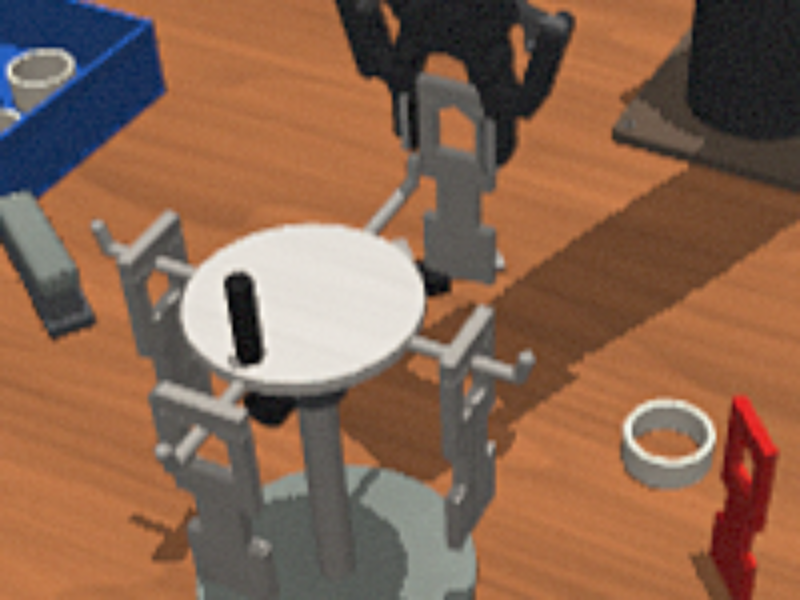

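Window of the held coupon is visible (crop 460,135), hook tip behind it; coupon's centre is ~4 mm left of the hook line. Correct and go in slowly.

```bash
python3 -m inch '[[1,0,0.002,0.001,0],[1,0,0.0045,0.002,0],[1,0.005,0.0045,0.002,0],[1,0.012,0.0045,0.002,0],[1,0.018,0.0045,0.002,0]]' >/dev/null; python3 d.py 
python3 -m inch '[[1,0.003,0,0,0],[1,0.006,0,0,0],[1,0.009,0,0,0],[1,0.012,0,0,0],[1,0.015,0,0,0]]' >/dev/null; python3 d.py 0.503 -0.0595 0.2065 1.8 
```

```text
t 14.78 p [ 0.4546 -0.0596  0.2056] yaw 1.8 F [ 0.3528 -0.3233 -1.4813] open 0.532 ff 42.5 tilt 0.05
t 15.2 p [ 0.4689 -0.0589  0.2052] yaw 1.8 F [-0.1473  0.1792 -3.223 ] open 0.531 ff 42.5 tilt 0.01
shift [ 0.0341  0.0016 -0.0013] turn -0.0
```

```bash
python3 -m inch '[[1,0.003,0.0005,-0.001,0],[1,0.007,0.001,-0.001,0],[1,0.011,0.001,-0.001,0],[1,0.014,0.001,-0.001,0],[1,0.018,0.001,-0.001,0]]' >/dev/null; python3 d.py 
python3 -m inch '[[1,0.004,0,0,0],[1,0.008,0,0,0],[1,0.012,0,0,0],[1,0.016,0,0,0],[1,0.016,0,0,0]]' >/dev/null; python3 d.py 0.503 -0.0595 0.187 1.8
python3 - <<'E'
from h import *
p=ctrl.read_camera("scene")
im=p["pixels"][90:240,130:330,::-1];cv2.imwrite("pics/s6.png",cv2.resize(im,None,fx=4,fy=4))
E
```

```text
t 15.62 p [ 0.487  -0.0595  0.2063] yaw 1.8 F [ 0.2616  0.4486 -1.8745] open 0.533 ff 42.5 tilt 0.01
t 16.03 p [ 0.5034 -0.059   0.2064] yaw 1.8 F [ 0.3808 -0.1472 -2.6532] open 0.535 ff 42.5 tilt 0.02
shift [-0.0004  0.0004  0.0194] turn -0.0
```

View pics/s6.png

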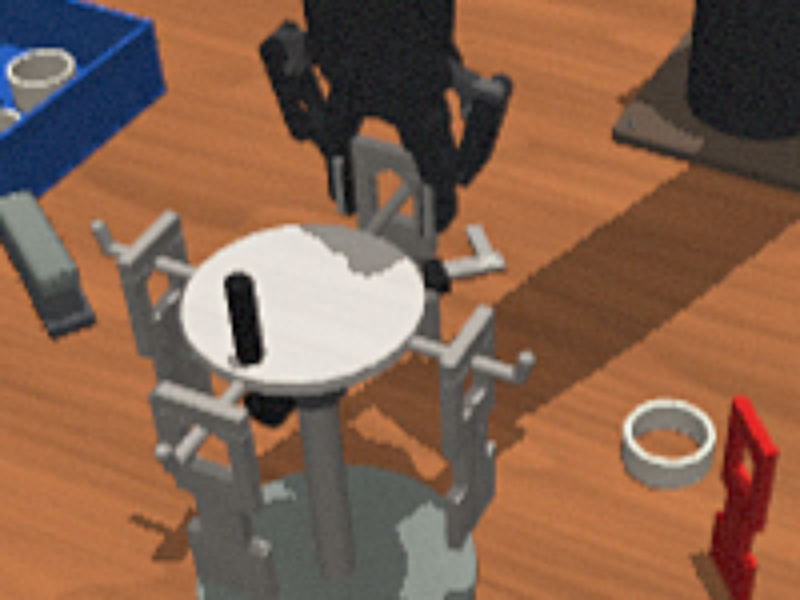

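The rod runs through the window (crop 395,205). Lower gently.

```bash
python3 -m inch '[[1,0,0,0.003,0],[1,0,0,0.006,0],[1,0,0,0.009,0],[1,0,0,0.012,0],[1,0,0,0.014,0]]' >/dev/null; python3 d.py 
python3 -m inch '[[1,0,0,0.001,0],[1,0,0,0.002,0],[1,0,0,0.003,0],[1,0,0,0.003,0]]' >/dev/null; python3 d.py
```

```text
t 16.5 p [ 0.5023 -0.0589  0.1916] yaw 1.8 F [ 0.0713 -0.0571 -3.1254] open 0.529 ff 42.5 tilt 0.06
t 16.83 p [ 0.5026 -0.059   0.1892] yaw 1.8 F [ 0.4771 -0.3267 -2.4116] open 0.531 ff 42.5 tilt 0.01
```

```bash
for i in 1 2; do python3 -m inch '[[1,0,0,0.001,0],[1,0,0,0.001,0],[1,0,0,0.001,0]]' >/dev/null; python3 d.py; done
```

```text
t 17.08 p [ 0.5027 -0.059   0.1883] yaw 1.8 F [ 0.8177 -0.1606 -1.923 ] open 0.528 ff 42.5 tilt 0.0
t 17.33 p [ 0.5026 -0.059   0.1873] yaw 1.8 F [-0.0003 -0.6306 -2.0651] open 0.535 ff 42.5 tilt 0.01
```

```bash
for i in 1 2 3; do python3 -m inch '[[1,0,0,0.001,0],[1,0,0,0.001,0],[1,0,0,0.001,0],[1,0,0,0.001,0]]' >/dev/null; python3 d.py; done
```

```text
t 17.67 p [ 0.5027 -0.059   0.1863] yaw 1.8 F [-0.8337 -0.3246 -1.9043] open 0.536 ff 42.5 tilt 0.0
t 18.0 p [ 0.5029 -0.0592  0.1858] yaw 1.8 F [ 0.4448 -0.4842  0.6599] open 0.534 ff 42.7 tilt 0.05
t 18.33 p [ 0.5032 -0.0594  0.1853] yaw 1.8 F [-1.6896 -1.9329  5.3111] open 0.533 ff 43.0 tilt 0.11
```

```bash
python3 -m inch '[[1,0,0,-0.001,0],[1,0,0,-0.001,0],[1,0,0,-0.001,0]]' 20 >/dev/null; python3 d.py
```

```text
t 18.58 p [ 0.5031 -0.0593  0.1855] yaw 1.8 F [-0.5923 -1.8318  3.1086] open 0.53 ff 42.8 tilt 0.08
```

```bash
python3 -m inch '[[1,0,0,-0.0005,0],[1,0,0,-0.0005,0],[1,0,0,-0.0005,0]]' 20 >/dev/null; python3 d.py
python3 -m inch '[[0.44,0,0,0,0],[0.43,0,0,0,0],[0.42,0,0,0,0],[0.4,0,0,0,0],[0.4,0,0,0,0]]' 20 >/dev/null; python3 d.py
```

```text
t 18.83 p [ 0.5029 -0.0592  0.1856] yaw 1.8 F [ 1.8312 -3.0289  0.6325] open 0.53 ff 42.7 tilt 0.04
t 19.25 p [ 0.5023 -0.0585  0.1854] yaw 1.8 F [-0.6044 -0.3503  0.6661] open 0.599 ff 0.0 tilt 0.08
```

```bash
python3 -m inch '[[0.3,0,0,0,0],[0.2,0,0,0,0],[0.15,0,0,0,0],[0.15,0,0,0,0],[0.15,0,0,0,0]]' >/dev/null; python3 -m inch '[[0.15,0,0,-0.005,0],[0.15,0,0,-0.02,0],[0.15,0,0,-0.05,0],[0.15,0,0,-0.085,0],[0.15,0,0,-0.12,0]]' >/dev/null; python3 -m inch '[[0.15,-0.03,0,0,0],[0.15,-0.06,0,0,0],[0.15,-0.06,0,0,0],[0.15,-0.06,0,0,0],[0.15,-0.06,0,0,0]]' >/dev/null; python3 d.py
python3 - <<'E'
from h import *
np.set_printoptions(precision=4,suppress=True)
p=ctrl.read_camera("scene");P=cloud(p).reshape(-1,3)
im=p["pixels"][90:240,130:330,::-1];cv2.imwrite("pics/s7.png",cv2.resize(im,None,fx=4,fy=4))
b=(abs(P[:,0]-.503)<.02)&(abs(P[:,1]+.06)<.03)&(P[:,2]>.08)&(P[:,2]<.25);q=P[b];print(b.sum(),q.min(0),q.max(0))
for z in np.arange(.1,.25,.015):
    s=abs(q[:,2]-z)<.0075
    if s.any(): print(z.round(3),s.sum(),np.median(q[s],0),q[s][:,1].min(),q[s][:,1].max())
E
```

```text
t 20.5 p [ 0.443  -0.0609  0.3063] yaw 1.8 F [-0.4039  1.087   0.0456] open 0.85 ff 0.0 tilt 0.08
398 [ 0.4832 -0.0846  0.0943] [ 0.5226 -0.0359  0.235 ]
0.1 31 [ 0.5043 -0.0475  0.1019] -0.06332134448593513 -0.03694581327798763
0.115 9 [ 0.5039 -0.044   0.1096] -0.05496551401041283 -0.03745623358857286
0.13 21 [ 0.5031 -0.0403  0.1316] -0.04692932823430229 -0.037049856294708805
0.145 5 [ 0.5025 -0.042   0.1383] -0.04583089598312273 -0.03826122908491242
0.16 1 [ 0.5027 -0.0422  0.1674] -0.042183671467868555 -0.042183671467868555
0.175 24 [ 0.5036 -0.0385  0.1755] -0.046015283050259315 -0.036995493597110074
0.19 49 [ 0.5029 -0.0462  0.1882] -0.0819413746622259 -0.0368242166166412
0.205 50 [ 0.5039 -0.0457  0.2057] -0.08447300008669961 -0.03682294618634202
0.22 116 [ 0.5047 -0.0567  0.2203] -0.08257785458078848 -0.03590025264219482
0.235 92 [ 0.5032 -0.0593  0.2326] -0.08463914306715331 -0.03645334400170713
```

View pics/s7.png

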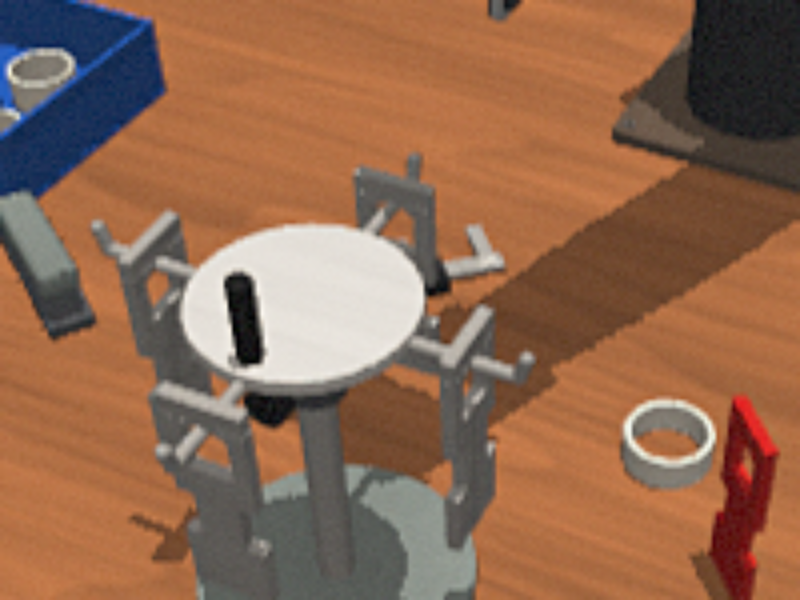

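The coupon hangs upright on the front hook (crop 395,215), with the tip (415,165) outside it and the robot clear. Let it settle, then hand in.

```bash
for i in 1 2 3 4 5; do python3 -m inch '[[0.15,0,0,0,0],[0.15,0,0,0,0],[0.15,0,0,0,0],[0.15,0,0,0,0],[0.15,0,0,0,0]]' >/dev/null; done; python3 -c "
from plant import ctrl
print(ctrl.sign_off())"
```

```text
the job is handed in; nothing more can be done
None
```

The carousel is against its stop and the steel coupon hangs upright on the front hook behind its turned-up end; the job was handed in at about 23 s, with no verdict returned.

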